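Cover the microscope slides for the evening

ROBOT

A 6-joint arm with a two-finger parallel gripper is mounted at the origin on a cart in front of the work surface, level with it; the furniture and walls round the work are solid. World frame = base frame: x ahead of the robot, y to its left, z up, the work surface at z = 0. Lengths are in mm, angles in degrees, forces in N, time in s.
With the tool pointing down it reaches from about 300 to 850 mm from the base axis. Payload 4.2 kg.
Tool frame: the origin (TCP) lies midway between the tips of the shut fingers; the grasp point (between the pads) lies 19 mm behind it; z points along the fingers, y is the line along which they close (so a half turn about z gives the same grasp; the last joint's range is limited). The gripper opens to 91 mm and grips with 3 to 60 N. Pads are 32 mm wide; open, the fingers measure 118 mm over their backs; the gripper's body (76 mm by 178 mm) begins 60 mm behind the grasp point.
Start: joints at [71.734, 18.312, 89.639, -0, 72.044, -1.146], TCP at [169.267, 549.538, 213.976] pointing down, gripper open.
Joint ranges: [-177.97, 177.97], [-48.28, 115.42], [12.27, 149.76], [-77.06, 257.06], [2.81, 150.46], [-146.56, 146.56]. Speed limits (degrees/s): [147.25, 147.25, 180, 180, 180, 180].

INTERFACE

Orientations are given as [roll, pitch, yaw] about the fixed x, y, z axes, in that order (R = Rz(yaw) Ry(pitch) Rx(roll)).
In Python, from workcell import env, grab_frame, camera_model gives the robot as it stands (env), with the cameras as plain functions.
- The arm moves only by the tool hand_motion, called after "Call:" as name(argument=value, ...) on one line, values as JSON. Schema: {"type":"object","properties":{"rows":{"type":"array","items":{"type":"array","prefixItems":[{"type":"array","items":{"type":"number"},"minItems":3,"maxItems":3},{"type":"array","items":{"type":"number"},"minItems":3,"maxItems":3}],"minItems":2,"maxItems":2},"minItems":1,"maxItems":8},"jaw":{"type":"number"},"grip_n":{"type":"number"},"only":{"type":"string"},"quiet":{"type":"boolean"},"lines":{"type":"string"}},"required":["rows"],"additionalProperties":false}. rows is a list of rows, 1 to 8 of them, each written [[dx, dy, dz], [rx, ry, rz]]: dx, dy, dz in shares of the most that a row can go, 1 being 50 mm, then a rotation vector rx, ry, rz in units of 4 degrees; each row shifts and turns the commanded pose from where the row before left it, along the tool's axes as they then stand; what a row does not reach is not made up. A row lasts 1/10 s, in which the tool goes at most 50 mm and 8.59 degrees, less where a joint would pass 70% of its speed; a pose out of reach is approached as far as the arm can. jaw is the finger opening in mm, set as the call begins (left out keeps the last). The fingers move at their own pace and stop on an object; grip_n is the grip in N (left out, the last holds). Time passes only in rows, so rows that do not move let the fingers close. The tool returns the time, the measured TCP pose, the force, the opening and the grip force at its end. only (a regular expression) keeps the lines of the reply that match it, lines (a string "A,B") keeps lines A to B, and quiet returns only ok. Input that does not fit is refused with a message, and nothing moves.
- env.state(): the state, without advancing time (a new reading comes with each control period).
- grab_frame(name): name is "scene" or "top" or "wrist"; returns the picture (384x512x3 uint8, blue, green, red); there is no depth.
- camera_model(name): a dict with "fx", "fy", "cx", "cy" (pixels), "D" ([k1, k2, p1, p2, k3] as OpenCV has them; the pictures are not rectified), "T" (4x4, takes a point from camera to world coordinates). Camera axes: x right, y up, looking along -z (the intrinsics and any distortion apply to the point x, -y, -z); pixel columns grow to the right and rows downward; lengths in mm; the calibration is good to about 2 mm. A picture is of the moment at which its call begins: read the wrist's pose just before it. camera_model takes no time and is no camera call; for the wrist camera it gives the pose at the moment of the call.
- env.job_done(): hands the job in; it is judged then, once.
The state is a dict: "time_s": time; "qpos": joint angles; "qvel": joint speeds; "effort": joint torques, N m; "ee_pos": TCP position; "ee_rot": TCP orientation; "force": force on the tool from outside, world axes, zero at the start; "torque": the same for the moment, N m; "gripper_width": finger opening in mm; "gripper_force": force on a finger pad.
Only numpy, scipy, OpenCV 4.12 (cv2) and the standard library are available. Lean on these libraries where they do the work, as an engineer would, in place of code of your own. Each camera call takes 0.05 s, during which the arm holds its last target. There are 200 camera calls.

TASK

Put the microscope slides under cover for the evening: with the fingertips, push the left and right drawers of the low three-drawer slide cabinet fully home without slamming them, and push the open lid of the small slide box over so that it is shut. Slides are drying in the middle drawer, so leave that one out just as it is. Nothing is to be picked up, and the slide box and everything else on the bench stay where they stand.

Things in the scene. Friction and masses are not known exactly. Their poses are not given: they have to be found in the camera images.
- slide_cabinet: Low painted-grey steel cabinet, 160 mm deep (x), 276 mm wide (y), 75 mm high, fixed to the worktop, with three equal drawers side by side (90 mm pitch). Origin under its centre on the worktop; its -x side carries the drawer fronts and faces the robot, more or less turned; +y is its left as seen from the robot. With a drawer home its front's outer face is at x = -93 mm.
- drawer_left (a joint): Left drawer (+y side). Sliding drawer, opening distance in m: 0 = fully home, up to 0.09 = out towards the robot (along the cabinet's -x). It slides with about 1.5 N friction plus slight damping, has no spring and no catch, and stays where it is left.
- drawer_middle (a joint): Middle drawer, to be left as it is. Sliding drawer, opening distance in m: 0 = fully home, up to 0.09 = out towards the robot (along the cabinet's -x). It slides with about 1.5 N friction plus slight damping, has no spring and no catch, and stays where it is left.
- drawer_right (a joint): Right drawer (-y side). Sliding drawer, opening distance in m: 0 = fully home, up to 0.09 = out towards the robot (along the cabinet's -x). It slides with about 1.5 N friction plus slight damping, has no spring and no catch, and stays where it is left.
- drawer_left_front (a point): Point on the outer face of the left drawer's front panel, 45 mm above the worktop, mid-width; it travels with the drawer. The panel is upright, 85 mm wide, from 8.5 to 68.5 mm high, plain but for a label frame; a pull lip 5 mm high and 9 mm proud runs along its foot (11 to 16 mm high). Axes as the cabinet's.
- drawer_middle_front (a point): Point on the outer face of the middle drawer's front panel, 45 mm above the worktop, mid-width; it travels with the drawer. The panel is upright, 85 mm wide, from 8.5 to 68.5 mm high, plain but for a label frame; a pull lip 5 mm high and 9 mm proud runs along its foot (11 to 16 mm high). Axes as the cabinet's.
- drawer_right_front (a point): Point on the outer face of the right drawer's front panel, 45 mm above the worktop, mid-width; it travels with the drawer. The panel is upright, 85 mm wide, from 8.5 to 68.5 mm high, plain but for a label frame; a pull lip 5 mm high and 9 mm proud runs along its foot (11 to 16 mm high). Axes as the cabinet's.
- slide_box: Small green slide box, 74 mm (x) by 85 mm (y), 36 mm high when shut, 0.25 to 0.45 kg, standing loose on the worktop. Origin under its centre; z up; the lid hinge runs along y at x = +35 mm, z = 23 mm, the far side from the robot. The lid is 13 mm deep and 69 mm from hinge to free edge.
- slide_box_lid (a joint): Lid of the slide box, angle in rad: 0 = shut, 1.57 = upright, 1.92 = leaning back on its stop, as at the start; its free edge is then 83 mm high at x = +71 mm in the box's frame, and 92 mm high as it passes upright (push its upper part, so that only fingertips meet it). Nearly frictionless: pushed from behind towards the box's -x to below about 1.25 it falls shut by itself.
- tip_box: Pipette tip box, pale blue-grey, shut, 73 x 87 x 66 mm, loose; taller than the slide box. Bystander. Origin under its centre.
- beaker: Small beaker, 58 mm across, 69 mm high, loose. Bystander. Origin under its centre.
- petri: Petri dish, 58 mm across, 15 mm high, loose, in front of the cabinet. Bystander. Origin under its centre.
- forceps: Steel forceps lying flat, 130 x 14 x 9 mm, loose. Bystander. Origin under its centre.
- dropper: Dropper bottle, 34 mm across, 102 mm high, loose. Bystander. Origin under its centre. It stands at the right under a fixed wall cabinet, which hangs beyond x = 0.60 m and right of y = -0.21 m, from 0.53 m up: draw the arm in when it swings past there.

How it is judged (in metres and radians):
At the end, for the whole second after the job is handed in: Left and right drawers within 4 mm of fully home, the slide box's lid within 0.06 rad of shut, the middle drawer within 8 mm of where it was, the slide box level, at rest and within 30 mm of its start, each bystander within 30 mm of its start (value of joint each of drawer_left, drawer_right below 0.004 m and value of joint slide_box_lid below 0.06 rad and distance of drawer_middle_front from where it was at the start of the episode below 0.008 m and distance of each of slide_box, tip_box, beaker, petri, forceps, dropper from where it was at the start of the episode below 0.03 m and angle between slide_box's own z axis and vertical below 0.1 rad and linear speed of slide_box below 0.01 m/s); the robot touches nothing.
It fails at once if the middle drawer is moved by more than 8 mm (distance of drawer_middle_front from where it was at the start of the episode above 0.008 m).
It fails at once if a drawer is slammed (faster than 0.5 m/s) (velocity of joint any of drawer_left, drawer_right below -0.5 m/s).
It fails at once if the slide box is lifted 15 mm, tipped by 0.25 rad or shifted by more than 30 mm (height (world z) of slide_box above 0.015 m or angle between slide_box's own z axis and vertical above 0.25 rad or distance of slide_box from where it was at the start of the episode above 0.03 m).
It fails at once if a bystander is lifted or shifted by more than 30 mm (distance of any of tip_box, beaker, petri, forceps, dropper from where it was at the start of the episode above 0.03 m or height (world z) of any of tip_box, beaker, petri, forceps, dropper above 0.02 m).
It also fails if it takes over 64 s, if anything falls off the work surface, if the arm or the gripper's body presses on something with over 40 N, if the wrist force passes 120 N, or if a joint passes its speed limit or range.

## Working session

There is one attempt and no reset: what is moved stays moved. The work goes in short steps, Python scripts to look and compute and a tool call to move; the robot and the scene stay as the last step left them, time stands still between calls to the robot, and variables do not carry over. Pictures are saved under pics/ and viewed, at most 10 in all, crops included, and the job is handed in when it is done.

```bash
ls; mkdir -p pics
```

Run:
```python
from workcell import env, grab_frame, camera_model
import cv2,numpy as np
for n in("scene","top"):
    cv2.imwrite(f"pics/{n}0.png",grab_frame(n)); m=camera_model(n); print(n,m["fx"],m["cx"],m["D"],np.round(m["T"],3).tolist())
s=env.state();print(s["time_s"],s["ee_pos"],s["ee_rot"],s["force"])
```

```text
pics
workcell.py
scene 415.9816653205609 252.18666152298675 [-0.04475524  0.          0.          0.          0.        ] [[0.677, 0.515, -0.526, -172.664], [-0.736, 0.493, -0.465, -600.515], [0.02, 0.702, 0.712, 1022.378], [0.0, 0.0, 0.0, 1.0]]
top 476.48278985007465 257.1969793225394 [-0.16672572  0.          0.          0.          0.        ] [[-0.009, 0.982, -0.189, 214.153], [-1.0, -0.009, -0.001, -18.181], [-0.003, 0.189, 0.982, 1659.204], [0.0, 0.0, 0.0, 1.0]]
0.1 [169.11514217 549.09268813 213.22314185] [-1.79910459e+02 -2.53673772e-03  1.62880134e+02] [ 0.31291993 -0.30511115 -0.56132774]
```

View pics/scene0.png

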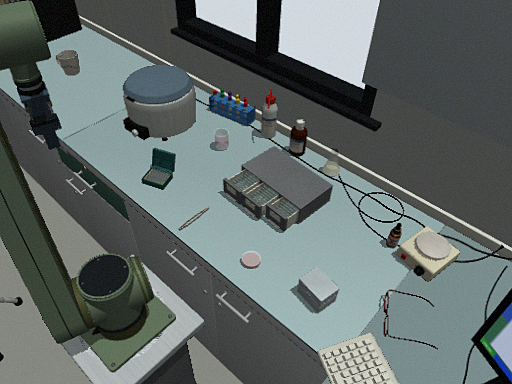

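View pics/top0.png

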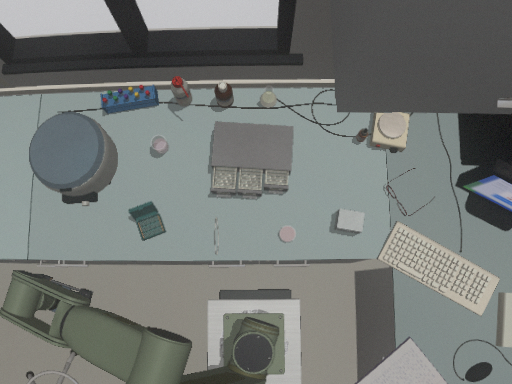

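The scene and top views show the cabinet at about (252,155) top, its drawers at rows 170–192, the slide box at (148,220) with lid on its far side, forceps at (216,235) and petri at (288,234). Next I enlarge these for pixel picks.

Run:
```python
import cv2,numpy as np
t=cv2.imread("pics/top0.png");s=cv2.imread("pics/scene0.png")
def crop(im,x,y,w,h,k,name):
    c=cv2.resize(im[y:y+h,x:x+w],None,fx=k,fy=k,interpolation=cv2.INTER_CUBIC)
    for i in range(0,w,10):
        cv2.line(c,(i*k,0),(i*k,6 if i%20 else 12),(0,255,255),1)
        if i%20==0: cv2.putText(c,str(x+i),(i*k+2,22),0,.4,(0,255,255),1)
    for i in range(0,h,10):
        cv2.line(c,(0,i*k),(6,i*k),(0,255,255),1); cv2.putText(c,str(y+i),(8,i*k+4),0,.35,(0,255,255),1)
    cv2.imwrite(name,c)
crop(t,120,115,190,140,4,"pics/topc.png"); crop(s,130,130,210,145,4,"pics/scenec.png")
```

```bash
# 840 wide -> shrink scene crop
python3 -c "
import cv2;c=cv2.imread('pics/scenec.png');cv2.imwrite('pics/scenec.png',c[:, :800])"
```

```text
(no output)
```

View pics/topc.png

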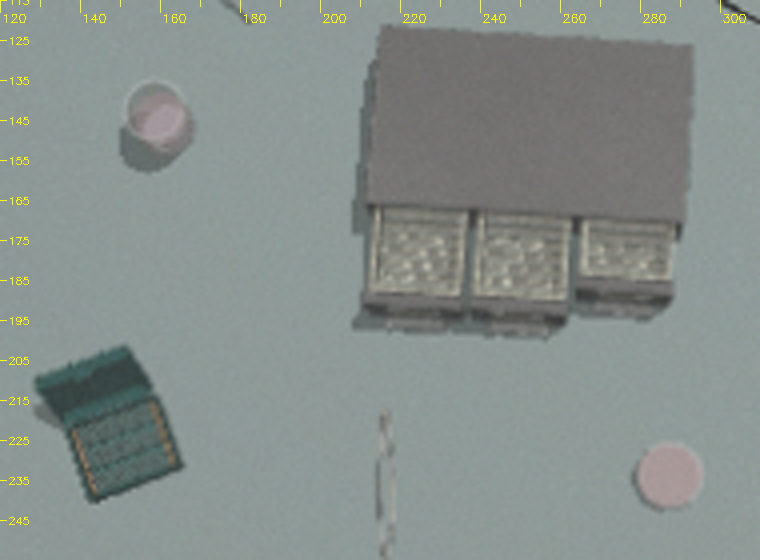

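View pics/scenec.png

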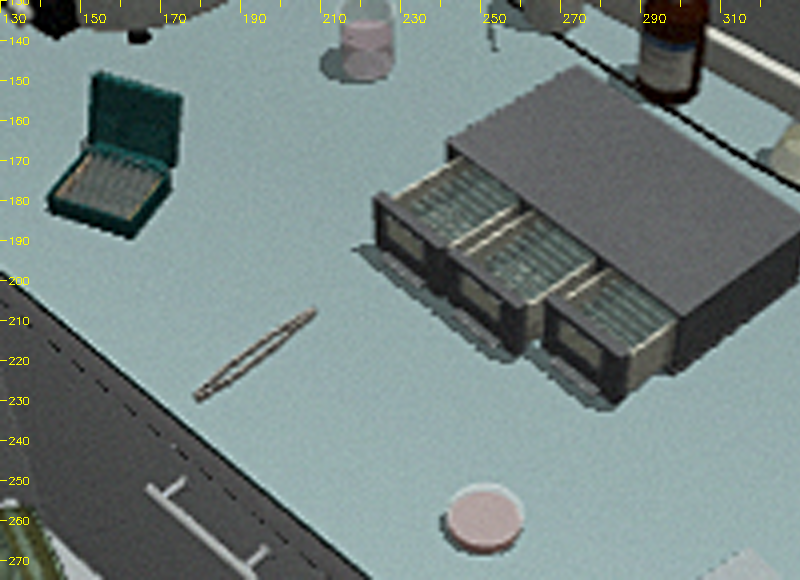

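The crops give clear corners: cabinet top (215.5,121.3),(293.3,126.3),(290.5,170.5),(211.8,165.8) in the top view, drawer-front top edges near rows 188–191, and the lid's free edge from (128.8,209.5) to (151.8,201.5).

Create h.py:
```python
from workcell import env, grab_frame, camera_model
import cv2,numpy as np
def ray(n,p):
    m=camera_model(n);K=np.array([[m["fx"],0,m["cx"]],[0,m["fy"],m["cy"]],[0,0,1.]])
    u=cv2.undistortPoints(np.array([[p]],float),K,np.array(m["D"]))[0,0];T=np.array(m["T"])
    return T[:3,3],T[:3,:3]@np.array([u[0],-u[1],-1.])
def onz(n,p,z):
    o,d=ray(n,p);return o+d*(z-o[2])/d[2]
def tri(a,b):
    A=np.zeros((3,3));B=np.zeros(3)
    for n,p in(("top",a),("scene",b)):
        o,d=ray(n,p);d/=np.linalg.norm(d);P=np.eye(3)-np.outer(d,d);A+=P;B+=P@o
    return np.linalg.solve(A,B)
tc=lambda x,y:(120+x/4,115+y/4)
sc=lambda x,y:(130+x/4,130+y/4)
```

Run:
```python
from h import *
np.set_printoptions(precision=1,suppress=True)
C=[onz("top",tc(*p),75) for p in((382,25),(693,45),(682,222),(367,203))];print("cab top",*C,np.mean(C,0))
e=[C[i][:2]-C[j][:2] for i,j in((0,1),(3,2),(1,2),(0,3))];print([(np.linalg.norm(v),np.degrees(np.arctan2(v[1],v[0]))) for v in e])
print("cab scene",[onz("scene",sc(*p),75)for p in((575,67),(448,145),(682,314),(800,220))])
for nm,t,s in(("L",((362,296),(463,306)),((375,197),(444,245))),("M",((470,303),(566,315)),((448,250),(520,297))),("R",((577,285),(673,293)),((545,298),(617,345)))):
    print(nm,"top",*[onz("top",tc(*p),68.5) for p in t],"scene",*[onz("scene",sc(*p),68.5) for p in s])
print("lid edge",tri(tc(35,378),sc(95,73)),tri(tc(127,346),sc(182,97)))
print("lid z83",onz("top",tc(35,378),83),onz("top",tc(127,346),83),onz("scene",sc(95,73),83),onz("scene",sc(182,97),83))
print("box near rim23 top",onz("top",tc(93,500),23),onz("top",tc(183,464),23),"scene",onz("scene",sc(50,190),23),onz("scene",sc(132,225),23))
print("hinge side",onz("top",tc(67,428),23),onz("top",tc(155,395),23))
print("petri",onz("top",tc(669,475),15),"beaker",onz("top",tc(155,113),69),"forceps",onz("top",tc(385,410),9),onz("top",tc(388,560),9))
print(env.state()["qpos"],camera_model("wrist")["T"])
```

```text
cab top [761.8 127.9  75. ] [ 740.6 -143.6   75. ] [ 582.3 -130.1   75. ] [601.6 139.1  75. ] [671.6  -1.7  75. ]
[(np.float64(272.24673260488987), np.float64(85.53880687596951)), (np.float64(269.9175001841759), np.float64(85.88870141747539)), (np.float64(158.93384106791433), np.float64(-4.843169277556044)), (np.float64(160.58369359453826), np.float64(-4.00637834237287))]
cab scene [array([759.3, 125.5,  75. ]), array([603., 135.,  75.]), array([ 586., -132.,   75.]), array([ 736.8, -137.7,   75. ])]
L top [521.8 143.2  68.5] [512.3  57.1  68.5] scene [518.9 138.9  68.5] [517.7  58.3  68.5]
M top [514.9  51.1  68.5] [503.7 -30.3  68.5] scene [515.8  52.   68.5] [517.2 -24.9  68.5]
R top [529.6 -40.   68.5] [ 521.9 -121.5   68.5] scene [530.  -39.9  68.5] [ 531.  -112.5   68.5]
lid edge [450.1 420.3  83. ] [479.2 340.   83.8]
lid z83 [450.9 419.8  83. ] [477.8 341.2  83. ] [449.2 420.9  83. ] [481.2 339.8  83. ]
box near rim23 top [352.6 381.1  23. ] [383.8 302.5  23. ] scene [361.5 385.8  23. ] [383.4 299.5  23. ]
hinge side [415.6 406.1  23. ] [444.3 328.7  23. ]
petri [ 372.  -118.3   15. ] beaker [686.3 326.9  69. ] forceps [431.7 128.2   9. ] [301.1 125.    9. ]
[71.7 18.3 89.7  0.  72.  -1.1] [[  0.3  -0.9  -0.3  91.5]
 [  1.    0.3   0.1 574.6]
 [ -0.   -0.3   1.  384. ]
 [  0.    0.    0.    1. ]]
```

The rows are not in the units I measure in: shifts go in shares of 50 mm and turns go in units of 4 degrees. I convert before sending: -7.5 degrees is -1.875.

Call:
hand_motion(rows=[[[0, 0, 0], [0, 0, -1.85]], [[0, 0, 0], [0, 0, -1.85]], [[0, 0, 0], [0, 0, -1.85]], [[0, 0, 0], [0, 0, -1.85]], [[0, 0, 0], [0, 0, -1.875]], [[0, 0, 0], [0, 0, 0]]], jaw=0, grip_n=10)

```text
time_s: 0.7
ee_pos: [169.2, 549.3, 213.5]
ee_rot: [-180.0, -0.0, -160.0]
force: [-0.7, 0.2, 0.4]
gripper_width: 45.7
gripper_force: 0.0
```

Call:
hand_motion(rows=[[[-0.6, -0.6, 0], [0, 0, 0]], [[-0.6, -0.6, 0], [0, 0, 0]], [[-0.6, -0.6, 0], [0, 0, 0]], [[-0.6, -0.6, 0], [0, 0, 0]], [[-0.6, -0.6, 0], [0, 0, 0]], [[-0.6, -0.6, 0], [0, 0, 0]], [[-0.6, -0.6, 0], [0, 0, 0]], [[-0.6, -0.6, 0], [0, 0, 0]]])

```text
time_s: 1.5
ee_pos: [478.2, 405.0, 213.7]
ee_rot: [180.0, -0.0, -160.2]
force: [0.6, 0.6, 0.2]
gripper_width: 0.7
gripper_force: 0.0
```

Call:
hand_motion(rows=[[[-0.36, -0.4, 0], [0, 0, 0]], [[0, 0, 0.8], [0, 0, 0]], [[0, 0, 0.8], [0, 0, 0]], [[0, 0, 0.8], [0, 0, 0]], [[0, 0, 0.48], [0, 0, 0]], [[0, 0, 0], [0, 0, 0]]])

```text
time_s: 2.1
ee_pos: [498.1, 391.4, 65.7]
ee_rot: [-179.9, -0.5, -160.2]
force: [-0.9, 0.0, -0.3]
gripper_width: 0.3
gripper_force: 0.0
```

```bash
python3 -c "
from h import *
cv2.imwrite('pics/lid1.png',cv2.resize(np.hstack([grab_frame('scene')[100:260,90:290],grab_frame('top')[140:300,80:280]]),None,fx=2,fy=2))"
```

```text
(no output)
```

View pics/lid1.png

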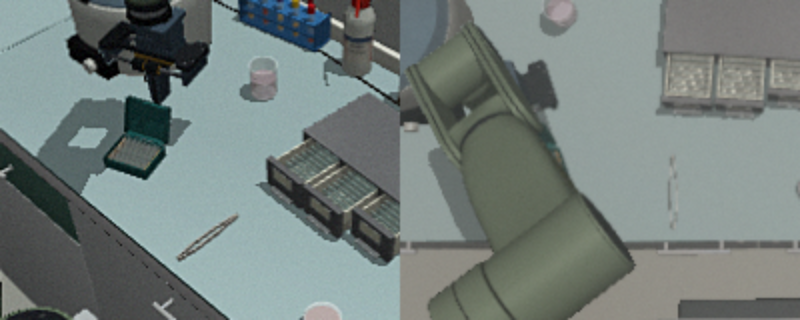

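The fingers (left panel, about (153,85)) stand just behind the open lid at (148,120). The box hasn't been touched. Pushing slowly.

Scaled: 8 mm is 0.16, 6 mm is 0.12.

Call:
hand_motion(rows=[[[0.16, 0, 0], [0, 0, 0]], [[0.12, 0, 0], [0, 0, 0]], [[0.12, 0, 0], [0, 0, 0]], [[0.12, 0, 0], [0, 0, 0]], [[0.12, 0, 0], [0, 0, 0]], [[0.12, 0, 0], [0, 0, 0]], [[0.12, 0, 0], [0, 0, 0]], [[0.12, 0, 0], [0, 0, 0]]])

```text
time_s: 3.0
ee_pos: [453.4, 376.3, 70.2]
ee_rot: [180.0, 0.1, -160.0]
force: [1.8, 0.1, 2.6]
gripper_width: 0.5
gripper_force: 0.9
```

Call:
hand_motion(rows=[[[0.12, 0, 0], [0, 0, 0]], [[0.12, 0, 0], [0, 0, 0]], [[0.12, 0, 0], [0, 0, 0]], [[0.12, 0, 0], [0, 0, 0]], [[0, 0, 0], [0, 0, 0]], [[0, 0, -0.8], [0, 0, 0]], [[0, 0, -0.8], [0, 0, 0]], [[0, 0, 0], [0, 0, 0]]])

```text
time_s: 3.8
ee_pos: [433.5, 370.2, 155.3]
ee_rot: [179.8, 0.6, -160.0]
force: [0.8, 0.8, 0.3]
gripper_width: 0.3
gripper_force: 0.0
```

```bash
python3 -c "
from h import *
cv2.imwrite('pics/lid2.png',cv2.resize(grab_frame('scene')[100:260,90:290],None,fx=3,fy=3))"
```

```text
(no output)
```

View pics/lid2.png

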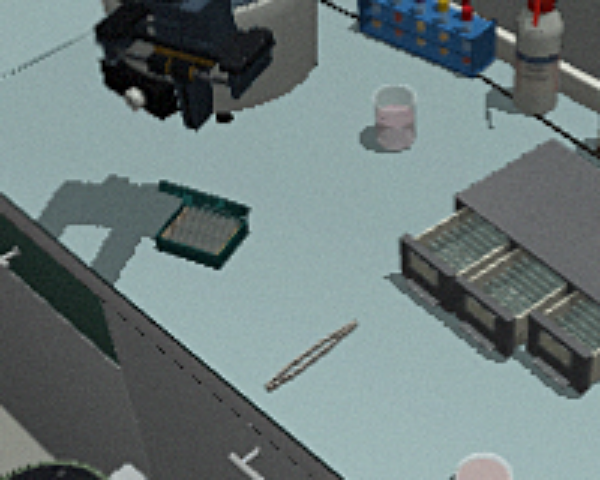

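The lid's edge is now foreshortened at about (205,195) in the crop, probably mid-fall. I'll travel towards the left drawer and check again.

Scaled: -40 mm is -0.8, -10 mm is -0.2, 8.1 degrees is 2.025.

Call:
hand_motion(rows=[[[0, 0, 0], [0, 0, 2.025]], [[0, 0, 0], [0, 0, 2.025]], [[0, 0, 0], [0, 0, 2.05]], [[-0.2, -0.8, 0], [0, 0, 0]], [[-0.2, -0.9, 0], [0, 0, 0]], [[-0.2, -0.9, 0], [0, 0, 0]], [[-0.2, -0.9, 0], [0, 0, 0]], [[-0.2, -0.9, 0], [0, 0, 0]]])

```text
time_s: 4.65
ee_pos: [462.7, 142.9, 148.4]
ee_rot: [-179.9, -0.2, 175.6]
force: [0.2, -0.2, 0.5]
gripper_width: 0.5
gripper_force: 0.0
```

Call:
hand_motion(rows=[[[-0.24, -0.84, 0], [0, 0, 0]], [[0, 0, 0], [0, 0, 0]]])

```text
time_s: 4.85
ee_pos: [472.0, 97.7, 148.5]
ee_rot: [-179.9, -0.2, 175.3]
force: [0.2, 0.3, 0.0]
gripper_width: 0.5
gripper_force: 0.0
```

```bash
python3 -c "
from h import *
cv2.imwrite('pics/lid3.png',cv2.resize(np.hstack([grab_frame('scene')[100:260,90:290],grab_frame('top')[140:300,80:280]]),None,fx=2,fy=2))"
```

```text
(no output)
```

View pics/lid3.png

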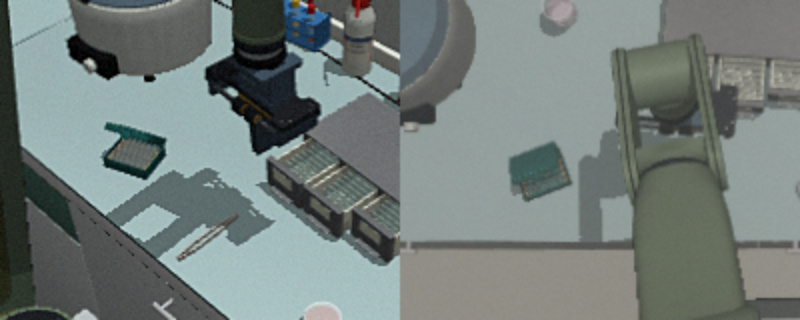

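The lid is now about 45° and still sinking shut by itself. Carrying on to the left drawer: shift and go down to z ≈ 40.

Call:
hand_motion(rows=[[[0, 0.12, 0.6], [0, 0, 0]], [[0, 0, 0.8], [0, 0, 0]], [[0, 0, 0.76], [0, 0, 0]], [[0, 0, 0], [0, 0, 0]], [[-0.2, 0, 0], [0, 0, 0]], [[-0.2, 0, 0], [0, 0, 0]], [[-0.1, 0, 0], [0, 0, 0]], [[-0.1, 0, 0], [0, 0, 0]]])

```text
time_s: 5.75
ee_pos: [504.2, 106.1, 43.2]
ee_rot: [179.9, 0.1, 175.6]
force: [-2.0, 0.3, 0.6]
gripper_width: 0.2
gripper_force: 0.9
```

Call:
hand_motion(rows=[[[-0.2, 0, 0], [0, 0, 0]], [[-0.2, 0, 0], [0, 0, 0]], [[-0.2, 0, 0], [0, 0, 0]], [[-0.2, 0, 0], [0, 0, 0]], [[-0.16, 0, 0], [0, 0, 0]]])

```text
time_s: 6.25
ee_pos: [552.0, 101.8, 41.9]
ee_rot: [180.0, 0.0, 175.6]
force: [-1.5, 0.3, 2.5]
gripper_width: 0.8
gripper_force: 1.0
```

Call:
hand_motion(rows=[[[-0.12, 0, 0], [0, 0, 0]], [[-0.08, 0, 0], [0, 0, 0]], [[-0.06, 0, 0], [0, 0, 0]], [[-0.04, 0, 0], [0, 0, 0]]])

```text
time_s: 6.65
ee_pos: [565.8, 100.8, 41.8]
ee_rot: [-180.0, -0.0, 175.6]
force: [-1.8, -0.3, 0.8]
gripper_width: 0.9
gripper_force: 0.8
```

Call:
hand_motion(rows=[[[-0.04, 0, 0], [0, 0, 0]], [[-0.04, 0, 0], [0, 0, 0]]])

```text
time_s: 6.85
ee_pos: [569.6, 100.5, 41.8]
ee_rot: [-180.0, -0.0, 175.6]
force: [-1.6, -0.6, 0.2]
gripper_width: 0.4
gripper_force: 0.8
```

Call:
hand_motion(rows=[[[-0.04, 0, 0], [0, 0, 0]], [[-0.04, 0, 0], [0, 0, 0]]])

```text
time_s: 7.05
ee_pos: [570.9, 100.4, 41.8]
ee_rot: [-180.0, -0.4, 175.6]
force: [-11.3, 1.7, 8.7]
gripper_width: 0.8
gripper_force: 5.7
```

Hard stop felt (11 N). A last millimetre, then back off, up and across to the right drawer.

Call:
hand_motion(rows=[[[-0.02, 0, 0], [0, 0, 0]], [[0, 0, 0], [0, 0, 0]], [[0.2, 0, 0], [0, 0, 0]], [[0.24, 0, 0], [0, 0, 0]], [[0, 0, -0.6], [0, 0, 0]], [[0, 0, -0.6], [0, 0, 0]], [[0.24, -0.4, 0], [0, 0, 0]], [[0.8, -0.8, 0], [0, 0, 0]]])

```text
time_s: 7.85
ee_pos: [504.9, 51.1, 103.4]
ee_rot: [179.9, 0.5, 175.7]
force: [-0.3, -0.4, -0.2]
gripper_width: 0.4
gripper_force: 0.0
```

Call:
hand_motion(rows=[[[0, -0.8, 0], [0, 0, 0]], [[0, -0.8, 0], [0, 0, 0]], [[0, -0.88, 0], [0, 0, 0]], [[0, 0, 0.6], [0, 0, 0]], [[0, 0, 0.6], [0, 0, 0]], [[0, 0, 0], [0, 0, 0]]])

```text
time_s: 8.45
ee_pos: [488.9, -73.2, 39.2]
ee_rot: [180.0, -0.4, 175.5]
force: [-0.3, -0.5, 0.6]
gripper_width: 0.3
gripper_force: 0.0
```

Call:
hand_motion(rows=[[[-0.2, -0.12, 0], [0, 0, 0]], [[-0.16, 0, 0], [0, 0, 0]], [[-0.12, 0, 0], [0, 0, 0]], [[-0.12, 0, 0], [0, 0, 0]], [[-0.16, 0, 0], [0, 0, 0]], [[-0.16, 0, 0], [0, 0, 0]], [[-0.12, 0, 0], [0, 0, 0]], [[-0.08, 0, 0], [0, 0, 0]]])

```text
time_s: 9.25
ee_pos: [548.0, -83.5, 41.9]
ee_rot: [180.0, 0.0, 175.6]
force: [-1.7, -0.1, 0.9]
gripper_width: 0.6
gripper_force: 0.8
```

Call:
hand_motion(rows=[[[-0.06, 0, 0], [0, 0, 0]], [[-0.06, 0, 0], [0, 0, 0]]])

```text
time_s: 9.45
ee_pos: [553.2, -83.9, 41.8]
ee_rot: [180.0, -0.0, 175.6]
force: [-1.5, 0.7, 0.5]
gripper_width: 0.6
gripper_force: 0.8
```

Call:
hand_motion(rows=[[[-0.04, 0, 0], [0, 0, 0]], [[-0.04, 0, 0], [0, 0, 0]]])

```text
time_s: 9.65
ee_pos: [556.9, -84.2, 41.8]
ee_rot: [180.0, -0.1, 175.6]
force: [-5.6, 1.9, 4.1]
gripper_width: 0.6
gripper_force: 3.8
```

Contact with the stop. Finish, retract, rise and draw back to view.

Call:
hand_motion(rows=[[[-0.04, 0, 0], [0, 0, 0]], [[0, 0, 0], [0, 0, 0]]])

```text
time_s: 9.85
ee_pos: [556.8, -84.2, 41.8]
ee_rot: [180.0, -0.3, 175.6]
force: [-7.4, 1.8, 5.4]
gripper_width: 0.0
gripper_force: 3.4
```

Call:
hand_motion(rows=[[[0.2, 0, 0], [0, 0, 0]], [[0.3, 0, 0], [0, 0, 0]], [[0, 0, -0.8], [0, 0, 0]], [[0, 0, -0.8], [0, 0, 0]], [[0.6, 0, -0.8], [0, 0, 0]], [[0.8, 0, -0.4], [0, 0, 0]], [[0.8, 0, 0], [0, 0, 0]], [[0, 0, 0], [0, 0, 0]]])

```text
time_s: 10.65
ee_pos: [420.0, -73.6, 182.4]
ee_rot: [-180.0, -0.0, 175.5]
force: [1.4, 1.0, -0.5]
gripper_width: 0.7
gripper_force: 0.0
```

```bash
python3 -c "
from h import *
cv2.imwrite('pics/end.png',cv2.resize(np.hstack([grab_frame('scene')[120:280,130:340],grab_frame('top')[110:270,115:315]]),None,fx=1.9,fy=1.9,interpolation=cv2.INTER_CUBIC))"
```

```text
(no output)
```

View pics/end.png

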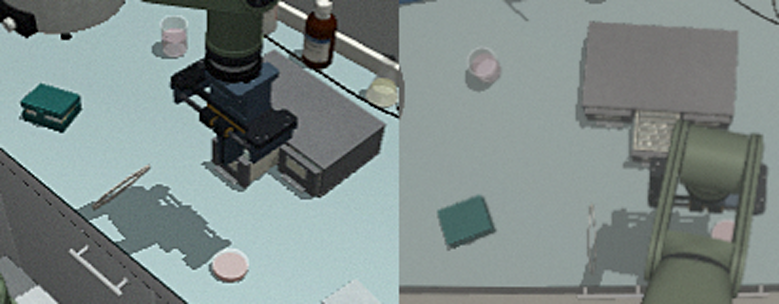

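Left and right drawers look flush, the middle is still out, and the lid is down at about (50,105), but the light marks on its front need a closer look.

Call:
hand_motion(rows=[[[0.4, -0.4, -0.4], [0, 0, 0]], [[0.6, -0.8, -0.6], [0, 0, 0]], [[0.6, -0.8, -0.6], [0, 0, 0]], [[0, -0.8, 0], [0, 0, 0]], [[0, -0.8, 0], [0, 0, 0]], [[0, 0, 0], [0, 0, 0]], [[0, 0, 0], [0, 0, 0]], [[0, 0, 0], [0, 0, 0]]])

```text
time_s: 11.55
ee_pos: [340.9, -236.2, 252.9]
ee_rot: [179.9, -0.0, 175.6]
force: [-0.7, -0.2, 0.2]
gripper_width: 0.4
gripper_force: 0.0
```

```bash
python3 -c "
from h import *
s=grab_frame('scene');t=grab_frame('top')
r=lambda i,k:cv2.resize(i,None,fx=k,fy=k,interpolation=cv2.INTER_CUBIC)
a=np.hstack([r(s[150:200,130:190],6),r(t[195:245,120:180],6)]);b=np.hstack([r(s[140:240,210:330],3),r(t[110:210,200:320],3)])
cv2.imwrite('pics/end2.png',np.vstack([a,b[:240+60]]))"
```

```text
(no output)
```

View pics/end2.png

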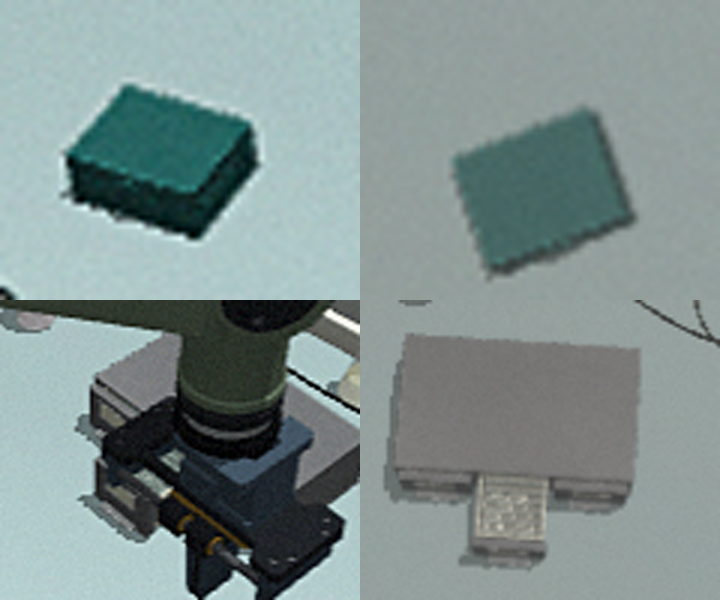

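The lid is now fully shut with no gap (upper panels). The left and right drawers are flush, and the middle drawer is still out with its front at top row ~190 as before. I'll let it settle, then hand in.

Call:
hand_motion(rows=[[[0, 0, 0], [0, 0, 0]], [[0, 0, 0], [0, 0, 0]], [[0, 0, 0], [0, 0, 0]], [[0, 0, 0], [0, 0, 0]], [[0, 0, 0], [0, 0, 0]], [[0, 0, 0], [0, 0, 0]], [[0, 0, 0], [0, 0, 0]], [[0, 0, 0], [0, 0, 0]]], quiet=true)

```text
ok
```

```bash
python3 -c "
from workcell import env, grab_frame, camera_model
print(env.job_done())"
```

```text
the job is handed in; nothing more can be done
None
```

I pushed the left and right drawers home, shut the slide-box lid and left the middle drawer out; the last pictures show all of this, and the job is handed in, but no verdict came back.

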